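Hang the lipped cup on the tote's partition

ROBOT

A 6-joint arm with a two-finger parallel gripper is mounted at the origin on the work surface. World frame = base frame: x ahead of the robot, y to its left, z up, the work surface at z = 0. Lengths are in m, angles in rad, forces in N, time in s.
With the tool pointing down it reaches from about 0.35 to 0.975 m from the base axis. Payload 4.9 kg.
Tool frame: the origin (TCP) lies on the centre line of the jaws, within the pads' length; the fingertips stand ctrl.tcp_to_tips ahead of it and the grasp point (between the pads) lies 3 mm ahead of it (ctrl.tcp_to_tips is the distance from the TCP to the fingertips, in m); z points along the fingers, y is the direction in which the jaws open and shut (so a half turn about z gives the same grasp; the last joint's range is limited). The gripper opens to 85 mm and grips with 20 to 120 N. Pads are 22 mm wide; open, the fingers measure 114 mm over their backs; the gripper's body (76 mm by 85 mm) begins 54 mm behind the grasp point. The pads swing forward as they close: fully open they stand 13 mm farther back than shut.
Start: joints at [1.001, 0.053, 1.613, -0, 1.476, -0.119], TCP at [0.272, 0.563, 0.253] pointing down, gripper open.
Joint ranges: [-3.01, 3.01], [-1.01, 2.22], [0.06, 2.58], [-1.02, 4.17], [0.09, 2.62], [-3.14, 3.14]. Speed limits (rad/s): [2.57, 2.57, 3.14, 3.14, 3.14, 3.14].

INTERFACE

Orientations are given as a rotation vector (axis times angle).
In Python, from station import ctrl, vision gives the robot as it stands.
- The arm moves only by the tool jog_arm, never from a script. Its argument "deltas" is a list of rows, each a list of 7 numbers: the turn, a rotation vector about the tool's x, y, z in rad, then the shift along the tool's x, y, z in cm, then the opening, from 0 (shut) to 1 (fully open). A call has 1 to 12 rows; each row shifts and turns the commanded pose from where the row before left it, along the tool's axes as they then stand; what a row does not reach is not made up. A row lasts 1/12 s, in which the tool goes at most 41.7 mm and 7.16 degrees, less where a joint would pass 70% of its speed; a pose out of reach is approached as far as the arm can. A call with a gripper value outside its range is refused whole. The fingers move at their own pace and stop on an object; "grip_force" is the grip in N (left out, the last holds). Time passes only in rows, so rows that do not move let the fingers close. It gives the time, the measured TCP pose, the force and the opening at its end, in the units of the state.
- ctrl.get_obs(): the state, without advancing time (a new reading comes with each control period).
- vision.get_image(name): name is "scene" or "side" or "wrist"; returns (picture, depth): 384x512x3 uint8, red, green, blue; 384x512 float32, m along the optical axis (not along the pixel's ray), 0 where there is no reading.
- vision.calibration(name): a dict with "fx", "fy", "cx", "cy" (pixels), "rvec" (rotation vector, rad) and "tvec" (3), from world to camera coordinates, as OpenCV has them; the wrist camera has in their place "hand_eye" (4x4, takes a point from camera to tool coordinates, whose origin is the TCP and whose axes are the flange's). Camera axes: x right, y down, z forward; pixel columns grow to the right and rows downward; lengths in m; the calibration is good to about 2 mm. The wrist camera is an equidistant fisheye: a pixel r from the principal point sees the ray r / f radians off the axis. A picture is of the moment at which its call begins: read the wrist's pose just before it. calibration takes no time and is no camera call.
- ctrl.finish_job(): hands the job in, once; it reports no verdict.
The state is a dict: "t": time; "q": joint angles; "dq": joint speeds; "effort": joint torques, N m; "tool_pos": TCP position; "tool_rot": TCP orientation; "contact_force": force on the tool from outside, world axes, zero at the start; "wrist_torque": the same for the moment, N m; "opening": finger opening in m.
Only numpy, scipy, OpenCV 4.12 (cv2) and the standard library are available. Lean on these libraries where they do the work, as an engineer would, in place of code of your own. Each camera call takes 0.05 s, during which the arm holds its last target. There are 200 camera calls.

TASK

Hang the loose steel cup that has the bent lip on the thin partition inside the wooden tote: lip hooked over the partition's top edge and pointing to the robot's side, cup hanging upright in the compartment farther from the robot. It belongs in the corner at the robot's left, its side snug against the tote's side wall; push it there gently along the partition, and leave the other things on the bench where they are.

Things in the scene. Friction and masses are not known exactly. Their poses are not given: they have to be found in the camera images.
- cup_mid (a point): Centre of the loose open-topped sheet-steel box cup with the bent lip; 34 (x) by 56 (y) mm, sheet 3 mm, 0.15 to 0.31 kg, standing upright at the start. This point is 42.5 mm above its underside. Three sides are 75 mm high, the back (outer face 17 mm to -x) is 85 mm high and carries the lip. z up, y along the lip. Grasp across the 56 mm (pads on the y faces).
- cup_slot (a point): The lip's slot: middle of its closed top, 21.5 mm to -x of the cup's axis and 82 mm above the underside. The back's top is bent to -x into a flat 3 mm thick, then a leg 3 mm thick pointing down that ends 67 mm above the underside. Slot between back and leg 9 mm wide, 15 mm deep, open downwards, as long as the cup is wide (56 mm).
- cup: The same lipped cup; origin at the centre of its underside, axes as for its centre point.
- tote: Open wooden tote fixed to the bench, 300 (x) by 264 (y) by 130 mm high, walls and floor 12 mm (inside 276 by 240), too thick for the lip. Origin: centre of its underside; x away from the robot, y to the robot's left, z up. A thin fixed plywood partition, parallel to y, crosses it from side wall to side wall; the compartment on its +x side is empty, low offcuts (top 42 mm up) lie in the other.
- tote_near (a point): Middle of the top edge of the tote's wall nearest to the robot (x -144, y 0, z 130 mm in the tote's frame). The partition is 6 mm thick, its top edge 118 mm above the tote's underside. Its place differs every time and is not measured: its mid-plane lies anywhere from x = -80 to -20 mm in the tote's frame; find it by touch or by sight.
- tote_corner (a point): Top edge of the inner face of the tote's left side wall, half-way along (x 0, y 120, z 130 mm in the tote's frame): the cup's +y side ends against this wall. Hung, the cup's underside is 36 mm above the tote's underside. A few N on its y face slide it along the partition; pushed far from the partition it cocks and binds, so push within about 15 mm of it.
- plain_cup_mid (a point): Centre of a second, loose steel cup of the same box, 34 by 56 by 75 mm, without any lip; a bystander.
- tape_mid (a point): Centre of a loose tape measure standing on edge, 68 by 36 by 64 mm high; a bystander.
- tumbler_mid (a point): Centre, half-way up, of a closed steel drinking tumbler, 58 mm wide at the foot, 76 mm at the lid, 108 mm high; a bystander.
Not all that is in view belongs to the job. Leave any purple look-alike of the cup alone.

How it is judged:
By the outcome, as a careful person would: the job done as asked, in the order asked, and still so for the second after the job is handed in, with the robot touching nothing.
It also fails if it takes over 59 s, if anything falls off the work surface, if the arm or the gripper's body presses on something with over 40 N, if the wrist force passes 120 N, or if a joint passes its speed limit or range.

## Working session

There is one attempt and no reset: what is moved stays moved. The work goes in short steps, Python scripts to look and compute and a tool call to move; the robot and the scene stay as the last step left them, time stands still between calls to the robot, and variables do not carry over. Pictures are saved under pics/ and viewed, about 8 in all and at most 12, crops included, and the job is handed in when it is done.

Besides the shell and the picture viewer there is one more tool, called after "Emit:" as name(argument=value, ...), one argument or row to a line, values as JSON. jog_arm: Moves the arm, as the interface text tells. Its arguments: {"type":"object","properties":{"deltas":{"type":"array"},"grip_force":{"type":"number"}},"required":["deltas"]}

```bash
ls; mkdir -p pics
cat > h.py <<'E'
import numpy as np, cv2
from station import ctrl, vision
from scipy.spatial.transform import Rotation as R
def snap(n,f):
    im,d=vision.get_image(n); cv2.imwrite(f'pics/{f}.png',im[...,::-1]); np.savez(f'pics/{f}.npz',im=im,d=d); return im,d
def cloud(n,d):
    c=vision.calibration(n); v,u=np.mgrid[:384,:512]
    P=np.stack([(u-c['cx'])/c['fx']*d,(v-c['cy'])/c['fy']*d,d],-1)
    M=R.from_rotvec(np.ravel(c['rvec'])).as_matrix(); return (P-np.ravel(c['tvec']))@M
E
python3 - <<'E'
from h import *
a,_=snap('scene','s1'); b,_=snap('side','s2')
cv2.imwrite('pics/both.png',cv2.resize(np.hstack([a,b])[...,::-1],(1024,384))[:, :])
print(ctrl.get_obs(),ctrl.tcp_to_tips,vision.calibration('scene'),vision.calibration('wrist'))
E
```

```text
pics
{'t': 0.1, 'q': array([ 1.00099918e+00,  5.32926596e-02,  1.61417509e+00, -1.88950582e-05,
        1.47603021e+00, -1.19029797e-01]), 'dq': array([-0.0014831 , -0.00144004, -0.00202005, -0.00215652,  0.00096631,
       -0.00017737]), 'effort': array([ 3.69681766e-04, -3.94901097e+01, -3.71364176e+01, -1.26715481e-04,
        3.92633054e-03,  1.89020204e-05]), 'tool_pos': array([0.27201334, 0.5621038 , 0.25217382]), 'tool_rot': array([-7.01941361e-01, -3.06152646e+00,  2.82650196e-03]), 'contact_force': array([-0.40136723,  0.33622576,  0.40360277]), 'wrist_torque': array([0.01219944, 0.04830148, 0.00684827]), 'opening': 0.08553954802544964} 0.022 {'fx': 497.0420034023144, 'fy': 497.0420034023144, 'cx': 252.33160330986428, 'cy': 188.86527185522075, 'rvec': array([ 1.91392404,  1.1645547 , -0.59745553]), 'tvec': array([-0.20980978, -0.19270124,  1.72100862])} {'fx': 297.3186396354542, 'fy': 297.3186396354542, 'cx': 255.53081030294263, 'cy': 190.80145738167624, 'hand_eye': array([[-6.89626935e-04, -9.57680711e-01, -2.87831860e-01,
         7.46849671e-02],
       [ 9.99999459e-01, -8.84709791e-04,  5.47691073e-04,
        -4.17790048e-04],
       [-7.79160841e-04, -2.87831326e-01,  9.57680803e-01,
        -1.20030230e-01],
       [ 0.00000000e+00,  0.00000000e+00,  0.00000000e+00,
         1.00000000e+00]])}
```

View pics/s1.png

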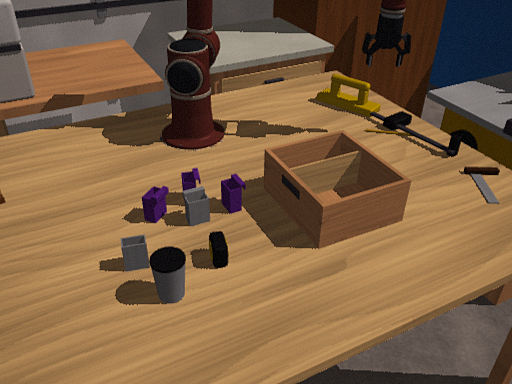

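View pics/s2.png

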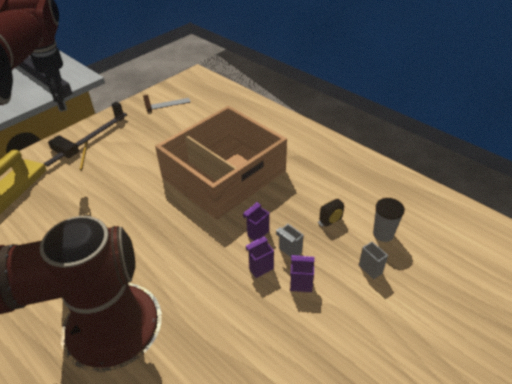

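Candidates in the scene view: the steel cup among the purple ones (197,207), the steel cup near the tumbler (135,253), and purple look-alikes at (155,203), (191,182) and (232,194). I'll check the two steel ones in a close crop and measure them.

Run:
```python
from h import *
s=np.load('pics/s1.npz'); t=np.load('pics/s2.npz')
A=cv2.resize(s['im'][165:275,115:250],None,fx=3.6,fy=3.6,interpolation=2); B=cv2.resize(t['im'][200:295,240:405],None,fx=2.9,fy=2.9,interpolation=2)
H=max(A.shape[0],B.shape[0]); C=np.zeros((H,800,3),np.uint8)
A=cv2.resize(A,(400,326));B=cv2.resize(B,(400,230))
C=np.zeros((330,800,3),np.uint8);C[:326,:400]=A;C[:230,400:]=B
cv2.imwrite('pics/crop1.png',C[...,::-1])
for n,z in(('scene',s),('side',t)):
    P=cloud(n,z['d']); hsv=cv2.cvtColor(z['im'],cv2.COLOR_RGB2HSV).astype(int)
    ok=(z['d']>0)&(P[...,2]>.012)&(P[...,2]<.16)&(P[...,0]>.3)&(P[...,0]<1.2)&(abs(P[...,1])<.6)
    nl,L,st,_=cv2.connectedComponentsWithStats(ok.astype(np.uint8))
    for i in range(1,nl):
        if st[i,4]<80: continue
        m=L==i;Q=P[m]; print(n,st[i],np.percentile(Q,2,0).round(3),np.percentile(Q,98,0).round(3),np.median(hsv[m],0))
    g=ok&(hsv[...,1]<70)
    nl,L,st,_=cv2.connectedComponentsWithStats(g.astype(np.uint8))
    for i in range(1,nl):
        if st[i,4]<60: continue
        m=L==i;Q=P[m]; top=Q[Q[:,2]>.066]; 
        print('gray',n,st[i],np.percentile(Q,2,0).round(3),np.percentile(Q,98,0).round(3), cv2.minAreaRect((top[:,:2]*1000).astype(np.float32)) if len(top)>5 else '')
```

```text
scene [  264   130   147   115 10909] [0.409 0.056 0.014] [0.705 0.317 0.131] [ 13. 147. 113.]
scene [ 181  167   29   55 1067] [ 0.33  -0.195  0.014] [ 0.476 -0.128  0.086] [137.  17.  76.]
scene [221 173  25  37 636] [ 0.413 -0.08   0.015] [ 0.473 -0.034  0.086] [140.  190.   64.5]
scene [142 185  27  34 648] [ 0.362 -0.291  0.014] [ 0.424 -0.226  0.086] [140.  189.5  82. ]
scene [209 231  20  35 560] [ 0.593 -0.204  0.013] [ 0.656 -0.164  0.066] [100.  112.5  14. ]
scene [ 121  234   65   67 2325] [ 0.532 -0.388  0.014] [ 0.712 -0.293  0.11 ] [103.  19.  58.]
gray scene [282 175  17  23  87] [0.505 0.056 0.082] [0.589 0.061 0.104] ((547.25048828125, 59.06899642944336), (4.699001312255859, 89.1719741821289), 88.15003204345703)
gray scene [183 186  27  36 750] [ 0.43  -0.195  0.014] [ 0.477 -0.141  0.085] ((450.92254638671875, -167.14378356933594), (56.44876480102539, 52.243473052978516), 87.2215347290039)
gray scene [211 232  15  22 115] [ 0.599 -0.202  0.05 ] [ 0.655 -0.17   0.066] 
gray scene [121 235  28  34 733] [ 0.53  -0.391  0.013] [ 0.572 -0.336  0.075] ((550.5897216796875,
[... 822 characters left out ...]
43 163  20  15  67] [0.509 0.055 0.085] [0.583 0.061 0.101] ((545.256591796875, 57.526092529296875), (6.067272663116455, 77.22835540771484), 88.24559783935547)
gray side [374 210  27  30 471] [ 0.635 -0.356  0.014] [ 0.669 -0.304  0.104] ((647.5496826171875, -334.3078918457031), (26.517858505249023, 63.62907409667969), 27.932031631469727)
gray side [276 224  27  31 580] [ 0.421 -0.197  0.015] [ 0.468 -0.142  0.087] ((445.2564392089844, -169.05938720703125), (57.10868453979492, 49.39448165893555), 88.37639617919922)
gray side [360 242  28  35 622] [ 0.523 -0.392  0.015] [ 0.565 -0.337  0.077] ((545.3524169921875, -363.6199035644531), (55.78907012939453, 37.847801208496094), 77.06514739990234)
```

View pics/crop1.png

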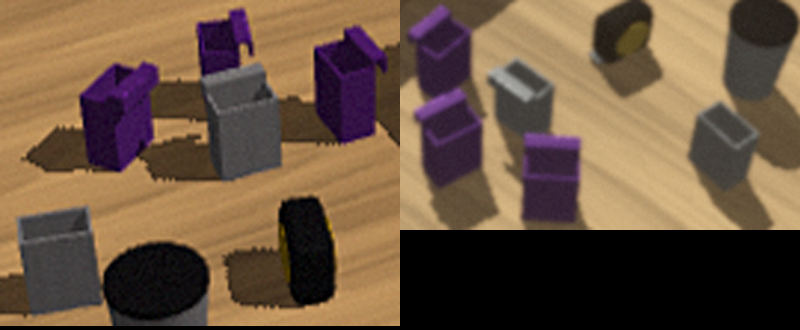

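The target is the steel cup at (197,207): it is grey and has the lip, which points to -x. The cup at (135,253) has no lip. Next I turn the tool square to the world and look at the tote from above.

Emit:
jog_arm(
  deltas=[
    [0,0,-0.1125,0,0,-3.5,1],
    [0,0,-0.1125,0,0,-3.5,1],
    [0,0,-0.1125,0,0,-3.5,1],
    [0,0,-0.1125,0,0,-3.5,1],
  ],
)

```text
t: 0.43
tool_pos: [0.272, 0.5622, 0.394]
tool_rot: [0.008, -3.141, 0.002]
contact_force: [-0.2, 0.5, -0.6]
opening: 0.0853
```

Emit:
jog_arm(
  deltas=[
    [0,0,0,-1.7,-3.4,0,1],
    [0,0,0,-1.7,-3.4,0,1],
    [0,0,0,-1.7,-3.4,0,1],
    [0,0,0,-1.7,-3.4,0,1],
    [0,0,0,-1.7,-3.4,0,1],
    [0,0,0,-1.7,-3.4,0,1],
    [0,0,0,-1.7,-3.4,0,1],
    [0,0,0,-1.7,-3.4,0,1],
    [0,0,0,-1.7,-3.4,0,1],
    [0,0,0,-1.7,-3.4,0,1],
    [0,0,0,-1.7,-3.4,0,1],
    [0,0,0,0,0,0,1],
  ],
)

```text
t: 1.43
tool_pos: [0.4609, 0.1834, 0.3925]
tool_rot: [-0.013, -3.141, 0.004]
contact_force: [-0.6, 0.1, -0.3]
opening: 0.0854
```

```bash
cat >> h.py <<'E'
def wcloud(d,o):
    "world points of wrist depth"
    c=vision.calibration('wrist'); v,u=np.mgrid[:384,:512]
    X=rays(u,v)[0]; P=X/X[...,2:]*d[...,None]
    H=np.array(c['hand_eye']); T=R.from_rotvec(o['tool_rot']).as_matrix()
    return (P@H[:3,:3].T+H[:3,3])@T.T+o['tool_pos']
def rays(u,v):
    c=vision.calibration('wrist'); u=np.asarray(u,float);v=np.asarray(v,float)
    a=(u-c['cx'])/c['fx'];b=(v-c['cy'])/c['fy'];r=np.hypot(a,b)+1e-9
    return np.stack([np.sin(r)*a/r,np.sin(r)*b/r,np.cos(r)],-1),
def onplane(u,v,z,o):
    H=np.array(vision.calibration('wrist')['hand_eye']);T=R.from_rotvec(o['tool_rot']).as_matrix()
    D=rays(u,v)[0]@H[:3,:3].T@T.T; C=T@H[:3,3]+o['tool_pos']
    return C+D*((z-C[2])/D[...,2])[...,None]
E
python3 - <<'E'
from h import *
o=ctrl.get_obs(); im,d=snap('wrist','w1'); print(o['tool_pos'],o['tool_rot'],o['q'],o['t'])
P=wcloud(d,o); 
for x in np.arange(0.38,.74,.006):
    s=(abs(P[...,0]-x)<.003)&(abs(P[...,1]-.19)<.07)&(d>0)
    if s.any(): print(x.round(3),s.sum(),np.percentile(P[s][:,2],[5,50,95]).round(3))
top=P[(d>0)&(P[...,2]>.12)&(P[...,2]<.14)&(P[...,1]>0)]
print(cv2.minAreaRect((top[:,:2]*1000).astype(np.float32)),np.percentile(top,[1,99],0))
E
```

```text
[0.46092721 0.18343877 0.39246319] [-0.01322361 -3.14130396  0.00426977] [ 0.22998492 -0.30122561  1.70866732 -0.00261962  1.73503214 -1.33281944] 1.4333
0.38 311 [-0.002 -0.001  0.001]
0.386 257 [-0.002 -0.     0.001]
0.392 303 [-0.002 -0.     0.001]
0.398 564 [-0.001  0.087  0.13 ]
0.404 533 [0.128 0.13  0.131]
0.41 323 [0.128 0.13  0.131]
0.416 83 [0.012 0.041 0.042]
0.422 312 [0.012 0.041 0.043]
0.428 326 [0.012 0.041 0.043]
0.434 297 [0.012 0.041 0.043]
0.44 8288 [0.444 0.463 0.473]
0.446 14682 [0.409 0.455 0.474]
0.452 7270 [0.39  0.446 0.473]
0.458 2833 [0.012 0.437 0.467]
0.464 2369 [0.011 0.437 0.457]
0.47 1577 [0.011 0.441 0.457]
0.476 288 [0.01  0.011 0.013]
0.482 256 [0.01  0.011 0.013]
0.488 302 [0.01  0.011 0.013]
0.494 256 [0.01  0.011 0.013]
0.5 1702 [0.011 0.068 0.117]
0.506 472 [0.041 0.117 0.118]
0.512 7 [0.116 0.117 0.117]
0.536 5 [0.011 0.011 0.012]
0.542 201 [0.01  0.011 0.013]
0.548 252 [0.01  0.011 0.013]
0.554 240 [0.01  0.011 0.013]
0.56 245 [0.01  0.012 0.013]
0.566 247 [0.01  0.011 0.013]
0.572 236 [0.01  0.011 0.013]
0.578 255 [0.01  0.011 0.013]
0.584 228 [0.01  0.011 0.013]
0.59 237 [0.01  0.012 0.013]
0.596 234 [0.01  0.011 0.013]
0.602 221 [0.01  0.012 0.013]
0.608 224 [0.01  0.012 0.013]
0.614 223 [0.01  0.012 0.013]
0.62 221 [0.01  0.012 0.013]
0.626 207 [0.01  0.012 0.013]
0.632 216 [0.01  0.012 0.013]
0.638 209 [0.011 0.012 0.013]
0.644 204 [0.01  0.012 0.013]
0.65 207 [0.01  0.012 0.013]
0.656 200 [0.01  0.012 0.013]
0.662 197 [0.01  0.012 0.013]
0.668 201 [0.01  0.012 0.013]
0.674 200 [0.01  0.012 0.013]
0.68 185 [0.01  0.012 0.013]
0.686 2978 [0.013 0.078 0.127]
0.692 407 [0.036 0.129 0.131]
0.698 174 [0.128 0.13  0.131]
0.704 1 [0.128 0.128 0.128]
((549.2426147460938, 189.33349609375), (265.2595520019531, 301.9515380859375), 88.53780364990234) [[0.39755046 0.05668283 0.12049571]
 [0.69871037 0.32248279 0.13129986]]
```

View pics/w1.png

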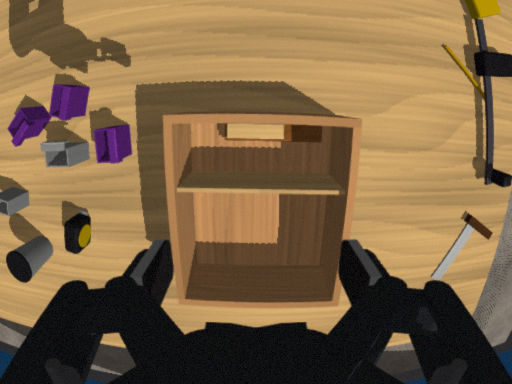

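The wrist view shows the tote, with the partition as a line at row ~187, and the grey lipped cup at (65,153). Next I fit the partition and left wall lines.

```bash
cat >> h.py <<'E'
def tote(P,d):
    ok=(d>0)
    def fit(m,i,j):
        q=P[m]; p=np.polyfit(q[:,i],q[:,j],1); r=q[:,j]-np.polyval(p,q[:,i]); k=abs(r)<.008
        p=np.polyfit(q[k,i],q[k,j],1); r=q[k,j]-np.polyval(p,q[k,i]); return p.round(4),np.percentile(r,[3,97]).round(4),k.sum(),q[k,2].mean().round(4)
    x,y,z=P[...,0],P[...,1],P[...,2]
    print('part x(y)',fit(ok&(z>.1145)&(z<.121)&(x>.47)&(x<.54)&(y>.09)&(y<.29),1,0))
    rim=ok&(z>.126)&(z<.134)
    print('near x(y)',fit(rim&(x<.42)&(y>.08)&(y<.29),1,0)); print('far',fit(rim&(x>.67)&(x<.72)&(y>.09)&(y<.29),1,0))
    print('left y(x)',fit(rim&(y>.29)&(y<.34)&(x>.43)&(x<.67),0,1)); print('right',fit(rim&(y<.09)&(y>.03)&(x>.43)&(x<.67),0,1))
E
python3 - <<'E'
from h import *
o=ctrl.get_obs(); z=np.load('pics/w1.npz');d=z['d']; P=wcloud(d,o); tote(P,d)
hsv=cv2.cvtColor(z['im'],cv2.COLOR_RGB2HSV)
m=np.zeros(d.shape,bool);m[135:172,35:95]=1
m&=(hsv[...,1]<70)&(d>0)&(P[...,2]>.02)
Q=P[m];t=Q[Q[:,2]>.068];print(np.percentile(Q,[2,98],0),cv2.minAreaRect((t[:,:2]*1000).astype(np.float32)))
E
```

```text
part x(y) (array([0.0237, 0.4984]), array([-0.0028,  0.0032]), np.int64(672), np.float64(0.1172))
near x(y) (array([0.023 , 0.3992]), array([-0.0057,  0.0059]), np.int64(1518), np.float64(0.1296))
far (array([0.0226, 0.6862]), array([-0.0056,  0.0068]), np.int64(857), np.float64(0.1292))
left y(x) (array([-0.0328,  0.3351]), array([-0.0055,  0.0064]), np.int64(1016), np.float64(0.1297))
right (array([-0.0247,  0.0802]), array([-0.0062,  0.0058]), np.int64(1282), np.float64(0.1291))
[[ 0.4243479  -0.19262137  0.02242778]
 [ 0.46884021 -0.13692791  0.08459884]] ((445.9967956542969, -165.13124084472656), (57.58427047729492, 45.282081604003906), 87.46334075927734)
```

Emit:
jog_arm(
  deltas=[
    [0,0,0,0.06,-3.48,1.7,1],
    [0,0,0,0.06,-3.48,1.7,1],
    [0,0,0,0.06,-3.48,1.7,1],
    [0,0,0,0.06,-3.48,1.7,1],
    [0,0,0,0.06,-3.48,1.7,1],
    [0,0,0,0.06,-3.48,1.7,1],
    [0,0,0,0.06,-3.48,1.7,1],
    [0,0,0,0.06,-3.48,1.7,1],
    [0,0,0,0.06,-3.48,1.7,1],
    [0,0,0,0.06,-3.48,1.7,1],
    [0,0,0.016,0,0,0,1],
    [0,0,0,0,0,0,1],
  ],
)

```text
t: 2.48
tool_pos: [0.452, -0.1596, 0.2215]
tool_rot: [-0.03, -3.138, -0.004]
contact_force: [-0.1, 0.7, 0.1]
opening: 0.0853
```

Run:
```python
from h import *
o=ctrl.get_obs(); im,d=snap('wrist','w2'); print(o['tool_pos'],o['tool_rot'],o['t'])
P=wcloud(d,o); hsv=cv2.cvtColor(im,cv2.COLOR_RGB2HSV)
m=(hsv[...,1]<70)&(d>0)&(P[...,2]>.02)&(P[...,2]<.1)&(abs(P[...,0]-.45)<.05)&(abs(P[...,1]+.165)<.05)
Q=P[m]
for lo,hi in((.068,.079),(.081,.09),(.068,.09)):
    t=Q[(Q[:,2]>lo)&(Q[:,2]<hi)];print(lo,len(t),np.percentile(t,[2,98],0).round(4).tolist(),cv2.minAreaRect((t[:,:2]*1000).astype(np.float32)))
```

```text
[ 0.45197283 -0.15957676  0.22154173] [-0.03022084 -3.1384219  -0.00366698] 2.4833
0.068 582 [[0.4241, -0.1971, 0.0686], [0.4704, -0.1416, 0.0772]] ((447.29510498046875, -169.2010955810547), (55.88084411621094, 46.50566482543945), 88.12291717529297)
0.081 1073 [[0.4243, -0.1956, 0.0826], [0.4395, -0.1417, 0.0857]] ((431.83721923828125, -168.5492706298828), (56.178497314453125, 15.325396537780762), 88.11597442626953)
0.068 1689 [[0.4241, -0.1965, 0.0693], [0.47, -0.1416, 0.0856]] ((447.2998962402344, -169.05526733398438), (56.17826843261719, 46.50566482543945), 88.12291717529297)
```

View pics/w2.png

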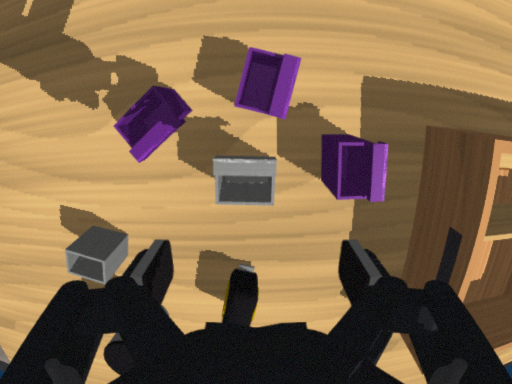

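The close view shows the lipped grey cup at (245,180), standing clear of the purple ones, with the lip toward the robot. Going down to grip.

Emit:
jog_arm(
  deltas=[
    [0,0,0.006,-0.15,-0.94,0,1],
    [0,0,0,0,0,3.0,1],
    [0,0,0,0,0,3.0,1],
    [0,0,0,0,0,3.0,1],
    [0,0,0,0,0,3.0,1],
    [0,0,0,0,0,2.0,1],
    [0,0,0,0,0,1.5,1],
    [0,0,0,0,0,0.45,1],
    [0,0,0,0,0,0,1],
    [0,0,0,0,0,0,1],
  ],
)

```text
t: 3.37
tool_pos: [0.4552, -0.1689, 0.0651]
tool_rot: [0.034, 3.14, -0.001]
contact_force: [0.1, 0.4, -0.4]
opening: 0.085
```

Emit:
jog_arm(
  deltas=[
    [0,0,0,0,0,0,0],
    [0,0,0,0,0,0,0],
    [0,0,0,0,0,0,0],
    [0,0,0,0,0,0,0],
    [0,0,0,0,0,0,0],
    [0,0,0,0,0,0,0],
    [0,0,0,0,0,0,0],
    [0,0,0,0,0,0,0],
    [0,0,0,0,0,0,0],
    [0,0,0,0,0,0,0],
  ],
  grip_force=40,
)

```text
t: 4.2
tool_pos: [0.4553, -0.1697, 0.0655]
tool_rot: [0.036, 3.139, -0.002]
contact_force: [-0.0, 0.1, 5.6]
opening: 0.0557
```

Emit:
jog_arm(
  deltas=[
    [0,0,0,0,0,-1.0,0],
    [0,0,0,0,0,-2.5,0],
    [0,0,0,0,0,-3.0,0],
    [0,0,0,0,0,-3.0,0],
    [0,0,0,0,0,-3.0,0],
    [0,0,0,0,0,-3.0,0],
    [0,0,0,0,0,-2.0,0],
    [0,0,0,0,0,0,0],
  ],
)

```text
t: 4.87
tool_pos: [0.4559, -0.17, 0.2447]
tool_rot: [0.036, 3.133, -0.007]
contact_force: [-0.4, -0.2, -1.2]
opening: 0.0553
```

Emit:
jog_arm(
  deltas=[
    [0,0,0,-0.3,2.0,0,0],
    [0,0,0,-0.6,3.5,0,0],
    [0,0,0,-0.6,3.5,0,0],
    [0,0,0,-0.6,3.5,0,0],
    [0,0,0,-0.6,3.5,0,0],
    [0,0,0,-0.6,3.5,0,0],
    [0,0,0,-0.6,3.5,0,0],
    [0,0,0,-0.6,3.5,0,0],
    [0,0,0,-0.6,3.5,0,0],
    [0,0,0,-0.6,3.5,0,0],
    [0,0,0,-0.6,3.5,0,0],
    [0,0,0,0,1.1,0,0],
  ],
)

```text
t: 5.87
tool_pos: [0.5248, 0.214, 0.2365]
tool_rot: [-0.03, -3.138, -0.001]
contact_force: [-0.4, -0.6, -0.8]
opening: 0.0556
```

Emit:
jog_arm(
  deltas=[
    [0,0,0,0,0,0,0],
    [0,0,0,0,0,0,0],
    [0,0,0,0,0,0,0],
  ],
)

```text
t: 6.12
tool_pos: [0.5251, 0.2094, 0.2376]
tool_rot: [-0.037, -3.139, 0.002]
contact_force: [0.1, -0.6, -1.1]
opening: 0.0552
```

```bash
cat >> h.py <<'E'
def lip(P,d,im,o):
    "top flat of lip relative to tcp"
    hsv=cv2.cvtColor(im,cv2.COLOR_RGB2HSV); D=P-o['tool_pos']
    m=(hsv[...,1]<70)&(d>0)&(D[...,0]>-.05)&(D[...,0]<.03)&(abs(D[...,1])<.029)&(D[...,2]>-.03)&(D[...,2]<.04)
    Q=P[m]; zt=np.percentile(Q[:,2],98); t=Q[Q[:,2]>zt-.004]
    print('liptop z',zt.round(4),len(t),np.percentile(t,[2,50,98],0).round(4).tolist(),cv2.minAreaRect((t[:,:2]*1000).astype(np.float32)))
    L=Q[(Q[:,2]<zt-.005)&(Q[:,2]>zt-.015)]
    if len(L): print('leg face x',np.percentile(L[:,0],[5,25,50,75]).round(4))
E
python3 - <<'E'
from h import *
o=ctrl.get_obs(); im,d=snap('wrist','w3'); print(o['tool_pos'],o['tool_rot'],o['t'],o['contact_force'],o['opening'])
P=wcloud(d,o); tote(P,d); lip(P,d,im,o)
E
```

```text
[0.52510356 0.20936976 0.23761414] [-3.69108382e-02 -3.13946784e+00  1.81923874e-03] 6.1167 [ 0.06412815 -0.56070279 -1.10652417] 0.05521277663154408
part x(y) (array([0.0241, 0.5001]), array([-0.003 ,  0.0032]), np.int64(1762), np.float64(0.1173))
near x(y) (array([0.0253, 0.4002]), array([-0.0059,  0.0058]), np.int64(3990), np.float64(0.1293))
far (array([0.1181, 0.6777]), array([-0.0049,  0.0068]), np.int64(65), np.float64(0.1292))
left y(x) (array([-0.0225,  0.327 ]), array([-0.0057,  0.0063]), np.int64(2737), np.float64(0.1293))
right (array([-0.0278,  0.0792]), array([-0.0066,  0.0056]), np.int64(2265), np.float64(0.1291))
liptop z 0.2578 5915 [[0.4942, 0.1813, 0.2544], [0.502, 0.2098, 0.2566], [0.5221, 0.2377, 0.2714]] ((513.7147216796875, 209.41673278808594), (58.26176452636719, 39.770137786865234), 88.2339096069336)
leg face x [0.4939 0.4949 0.5222 0.5375]
```

View pics/w3.png

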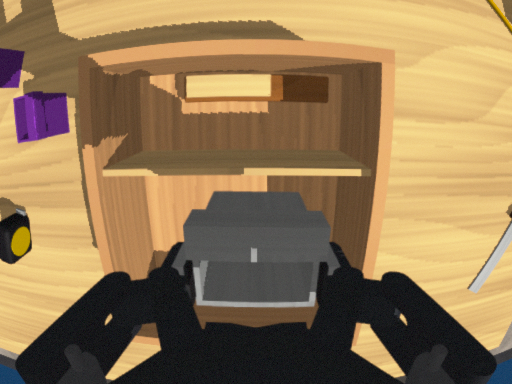

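The cup is held straight. The lip's front edge is at row ~195 and the partition at row ~172, about 4 mm short of alignment. I'll lower the cup with 5 mm of extra clearance and look again.

Emit:
jog_arm(
  deltas=[
    [0,0,0,-0.43,0,0.5,0],
    [0,0,0,-0.43,0,1.5,0],
    [0,0,0,0,0,2,0],
    [0,0,0,0,0,2,0],
    [0,0,0,0,0,2,0],
    [0,0,0,0,0,1.5,0],
    [0,0,0,0,0,0.8,0],
    [0,0,0,0,0,0.4,0],
    [0,0,0,0,0,0,0],
    [0,0,0,0,0,0,0],
    [0,0,0,0,0,0,0],
  ],
)

```text
t: 7.08
tool_pos: [0.5353, 0.2103, 0.1333]
tool_rot: [0.036, 3.139, 0.001]
contact_force: [-0.3, -1.0, -0.8]
opening: 0.0551
```

Run:
```python
from h import *
o=ctrl.get_obs(); im,d=snap('wrist','w4'); print(o['tool_pos'],o['tool_rot'],o['t'],o['contact_force'],o['opening'])
P=wcloud(d,o); tote(P,d); lip(P,d,im,o)
y0=o['tool_pos'][1]
for x in np.arange(.485,.53,.002):
    s=(d>0)&(abs(P[...,0]-x)<.001)&(abs(P[...,1]-y0)<.02)&(P[...,2]<.2)
    if s.any(): print(x.round(3),s.sum(),np.percentile(P[s][:,2],[5,50,95]).round(4))
cv2.imwrite('pics/w4c.png',cv2.resize(im[120:330,130:390],None,fx=2.5,fy=2.5)[...,::-1])
```

```text
[0.53527522 0.21031675 0.13330442] [3.60943702e-02 3.13895233e+00 9.38621959e-04] 7.0833 [-0.34912894 -0.95271957 -0.77369626] 0.05514707691085645
part x(y) (array([0.0263, 0.4994]), array([-0.0028,  0.0033]), np.int64(4752), np.float64(0.1172))
near x(y) (array([0.0483, 0.399 ]), array([-0.0066,  0.0045]), np.int64(2598), np.float64(0.129))Traceback (most recent call last):
  File "<stdin>", line 3, in <module>
  File "h.py", line 32, in tote
    print('near x(y)',fit(rim&(x<.42)&(y>.08)&(y<.29),1,0)); print('far',fit(rim&(x>.67)&(x<.72)&(y>.09)&(y<.29),1,0))
                                                                         ~~~^^^^^^^^^^^^^^^^^^^^^^^^^^^^^^^^^^^^^^^^^
  File "h.py", line 27, in fit
    q=P[m]; p=np.polyfit(q[:,i],q[:,j],1); r=q[:,j]-np.polyval(p,q[:,i]); k=abs(r)<.008
              ~~~~~~~~~~^^^^^^^^^^^^^^^^^
    raise TypeError("expected non-empty vector for x")
TypeError: expected non-empty vector for x
```

Run:
```python
from h import *
o=ctrl.get_obs(); z=np.load('pics/w4.npz');im,d=z['im'],z['d']
P=wcloud(d,o); lip(P,d,im,o)
y0=o['tool_pos'][1]
for x in np.arange(.491,.532,.002):
    s=(d>0)&(abs(P[...,0]-x)<.001)&(abs(P[...,1]-y0)<.02)&(P[...,2]<.2)
    if s.any(): print(x.round(3),s.sum(),np.percentile(P[s][:,2],[5,50,95]).round(4))
cv2.imwrite('pics/w4c.png',cv2.resize(im[120:330,130:390],None,fx=2.5,fy=2.5)[...,::-1])
```

```text
liptop z 0.1536 5949 [[0.5042, 0.1822, 0.1502], [0.5123, 0.2106, 0.1522], [0.5323, 0.2388, 0.1677]] ((523.8426513671875, 210.48873901367188), (58.35868835449219, 39.692604064941406), 88.3072738647461)
leg face x [0.504  0.505  0.5324 0.5476]
0.491 114 [0.0104 0.0116 0.0126]
0.493 118 [0.0103 0.0114 0.0127]
0.495 119 [0.0103 0.0116 0.0128]
0.497 112 [0.0103 0.0113 0.0127]
0.499 126 [0.0104 0.0115 0.0126]
0.501 851 [0.0114 0.0776 0.1153]
0.503 2185 [0.0207 0.094  0.1366]
0.505 2243 [0.1172 0.1442 0.1526]
0.507 829 [0.1168 0.1518 0.153 ]
0.509 556 [0.1171 0.1522 0.1532]
0.511 490 [0.1514 0.1522 0.1531]
0.513 469 [0.1513 0.1522 0.1532]
0.515 721 [0.1511 0.1525 0.1986]
0.517 1847 [0.0966 0.1887 0.1991]
0.519 408 [0.1513 0.1522 0.1535]
0.521 293 [0.1519 0.1945 0.1996]
0.523 2980 [0.185  0.1924 0.1991]
0.525 204 [0.1833 0.185  0.1932]
```

View pics/w4c.png

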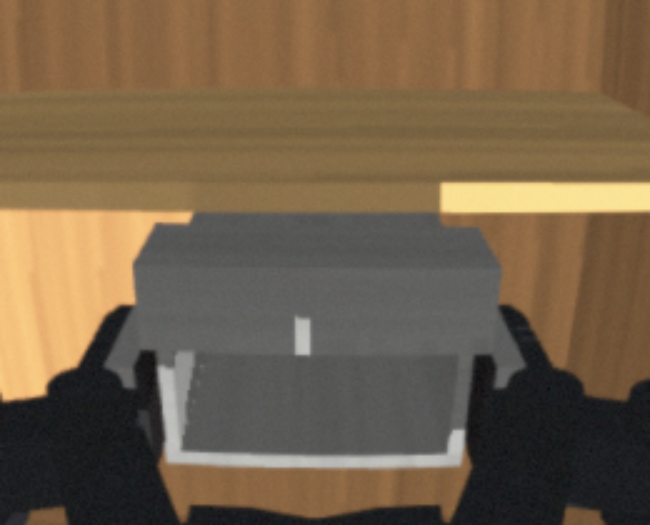

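The crop shows the lip parallel to the partition and about 8 mm beyond it, with the leg's lower end clear above the top edge. I'll move -x 6.8 mm, then lower in small steps while watching the force.

Emit:
jog_arm(
  deltas=[
    [0,0,0,0.2,0,0,0],
    [0,0,0,0.2,0,0,0],
    [0,0,0,0.18,0,0,0],
    [0,0,0,0.1,0,0,0],
    [0,0,0,0,0,0,0],
    [0,0,0,0,0,0,0],
    [0,0,0,0,0,0,0],
  ],
)

```text
t: 7.72
tool_pos: [0.5275, 0.2104, 0.1318]
tool_rot: [-0.036, -3.141, 0.0]
contact_force: [1.2, 0.0, -1.7]
opening: 0.0553
```

Run:
```python
from h import *
o=ctrl.get_obs(); im,d=snap('wrist','w5'); print(o['tool_pos'],o['tool_rot'],o['t'],o['contact_force'],o['wrist_torque'])
P=wcloud(d,o); lip(P,d,im,o)
y=P[...,1];dy=y-o['tool_pos'][1]
for s in(-1,1):
  m=(d>0)&(dy*s>.032)&(dy*s<.06)&(P[...,2]>.115)&(P[...,2]<.1205)&(abs(P[...,0]-.506)<.012)
  q=P[m]-np.c_[.0237*dy[m],0*dy[m],0*dy[m]];print(m.sum(),np.percentile(q[:,0],[2,50,98]).round(4))
```

```text
[0.52746279 0.21040067 0.13176676] [-3.57456737e-02 -3.14124794e+00  8.06948212e-05] 7.7167 [ 1.2021144   0.02477405 -1.66444244] [ 0.01494743  0.04646523 -0.04822469]
liptop z 0.152 5939 [[0.4965, 0.1823, 0.1487], [0.5045, 0.2107, 0.1507], [0.5243, 0.2387, 0.166]] ((515.7994995117188, 210.40097045898438), (58.00710678100586, 39.94611740112305), 89.86485290527344)
leg face x [0.4963 0.4972 0.5243 0.5399]
651 [0.5021 0.5048 0.5083]
604 [0.5023 0.5049 0.5082]
```

Emit:
jog_arm(
  deltas=[
    [0,0,0,-0.09,0,0,0],
    [0,0,0,0,0,0.3,0],
    [0,0,0,0,0,0.3,0],
    [0,0,0,0,0,0.3,0],
    [0,0,0,0,0,0.3,0],
    [0,0,0,0,0,0.2,0],
    [0,0,0,0,0,0.2,0],
    [0,0,0,0,0,0.2,0],
    [0,0,0,0,0,0,0],
    [0,0,0,0,0,0,0],
    [0,0,0,0,0,0,0],
  ],
)

```text
t: 8.68
tool_pos: [0.5285, 0.2104, 0.1139]
tool_rot: [0.036, 3.141, 0.0]
contact_force: [0.5, -0.2, -1.8]
opening: 0.0556
```

The leg is already 3 mm below the partition's top edge with no contact force, so the slot is engaged. Lowering on.

Emit:
jog_arm(
  deltas=[
    [0,0,0,0,0,0.2,0],
    [0,0,0,0,0,0.2,0],
    [0,0,0,0,0,0.2,0],
    [0,0,0,0,0,0.2,0],
    [0,0,0,0,0,0.2,0],
    [0,0,0,0,0,0.1,0],
    [0,0,0,0,0,0,0],
    [0,0,0,0,0,0,0],
    [0,0,0,0,0,0,0],
  ],
)

```text
t: 9.43
tool_pos: [0.5285, 0.2104, 0.1029]
tool_rot: [0.036, 3.141, 0.0]
contact_force: [0.1, 0.1, -0.8]
opening: 0.0556
```

Emit:
jog_arm(
  deltas=[
    [0,0,0,0,0,0.05,0],
    [0,0,0,0,0,0.05,0],
    [0,0,0,0,0,0.05,0],
    [0,0,0,0,0,0,0],
    [0,0,0,0,0,0,0],
  ],
)

```text
t: 9.85
tool_pos: [0.5285, 0.2104, 0.1015]
tool_rot: [0.036, 3.141, 0.0]
contact_force: [-0.5, 0.5, -0.8]
opening: 0.0556
```

Emit:
jog_arm(
  deltas=[
    [0,0,0,0,0,0.05,0],
    [0,0,0,0,0,0.05,0],
    [0,0,0,0,0,0.0,0],
    [0,0,0,0,0,0,0],
  ],
)

```text
t: 10.18
tool_pos: [0.5286, 0.2104, 0.1014]
tool_rot: [-0.036, -3.141, 0.0]
contact_force: [-3.5, -1.3, 5.9]
opening: 0.0555
```

Seated: Fz has risen to +6 N. Releasing.

Emit:
jog_arm(
  deltas=[
    [0,0,0,0,0,0,0.72],
    [0,0,0,0,0,0,0.8],
    [0,0,0,0,0,0,0.9],
    [0,0,0,0,0,0,1],
    [0,0,0,0,0,0,1],
    [0,0,0,0,0,0,1],
    [0,0,0,0,0,-1.5,1],
    [0,0,0,0,0,-3,1],
    [0,0,0,0,0,-3.5,1],
    [0,0,0,0,0,-3,1],
    [0,0,0,0,0,-1,1],
    [0,0,0,0,0,0,1],
  ],
)

```text
t: 11.18
tool_pos: [0.5304, 0.2109, 0.2246]
tool_rot: [0.036, 3.134, 0.003]
contact_force: [0.7, -0.4, -0.2]
opening: 0.0854
```

Emit:
jog_arm(
  deltas=[
    [0,0,0,0,-2,0,0],
    [0,0,0,0,-2.5,0,0],
    [0,0,0,0,-2.5,0,0],
    [0,0,0,0,0,0,0],
    [0,0,0,0,0,0,0],
    [0,0,0,0,0,0,0],
    [0,0,0,0,0,0,0],
    [0,0,0,0,0,0,0],
    [0,0,0,0,0,0,0],
  ],
)

```text
t: 11.93
tool_pos: [0.5267, 0.1411, 0.22]
tool_rot: [-0.034, -3.141, 0.0]
contact_force: [0.3, -0.0, 1.0]
opening: 0.0
```

```bash
cat >> h.py <<'E'
def hung(P,d,im):
    hsv=cv2.cvtColor(im,cv2.COLOR_RGB2HSV)
    m=(hsv[...,1]<70)&(d>0)&(P[...,0]>.48)&(P[...,0]<.56)&(P[...,1]>.14)&(P[...,1]<.325)
    for lo,hi in((.1165,.1265),(.106,.115)):
        t=P[m&(P[...,2]>lo)&(P[...,2]<hi)]
        print('hung',len(t),np.percentile(t,[2,50,98],0).round(4).tolist(),cv2.minAreaRect((t[:,:2]*1000).astype(np.float32)))
E
python3 - <<'E'
from h import *
o=ctrl.get_obs(); im,d=snap('wrist','w6'); print(o['tool_pos'],o['tool_rot'],o['t'],o['contact_force'],o['opening'])
P=wcloud(d,o); hung(P,d,im)
x,y,z=np.moveaxis(P,-1,0)
m=(d>0)&(z>.126)&(z<.134)&(y>.3)&(x>.48)&(x<.58)
print('left rim y at x~.53',np.percentile(y[m]+.0235*(x[m]-.53),[2,50,98]))
E
```

```text
[0.52671442 0.1410594  0.22000419] [-3.41010872e-02 -3.14098251e+00  5.96327562e-06] 11.9333 [ 0.31398326 -0.02984843  1.00617195] 3.2158105049229883e-06
hung 1322 [[0.498, 0.1837, 0.1185], [0.5053, 0.2102, 0.1205], [0.5133, 0.2383, 0.1219]] ((505.6352233886719, 211.51683044433594), (57.18233871459961, 15.579103469848633), 88.30052947998047)
hung 669 [[0.4977, 0.1831, 0.1064], [0.5363, 0.2112, 0.1097], [0.5443, 0.2387, 0.1131]] ((521.3056640625, 213.4925994873047), (61.613189697265625, 47.270912170410156), 88.74620056152344)
left rim y at x~.53 [0.30889082 0.31404478 0.32143146]
```

View pics/w6.png

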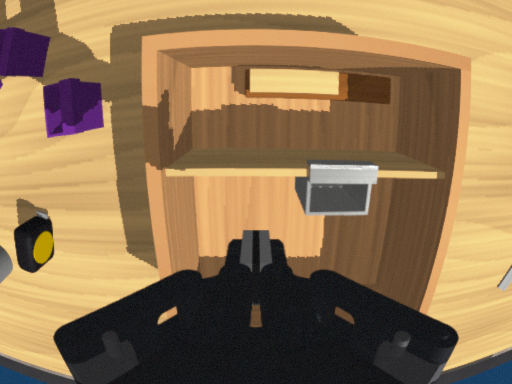

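The cup hangs on the partition at (340,187), lip toward the robot, lip top at 0.1205 m, 70 mm from the left wall. Next the shut fingers go down beside its -y face, close to the partition.

Emit:
jog_arm(
  deltas=[
    [0,0,0,0.32,0,0,0],
    [0,0,0,0.32,0,1.5,0],
    [0,0,0,0,0,2.5,0],
    [0,0,0,0,0,2.5,0],
    [0,0,0,0,0,2,0],
    [0,0,0,0,0,1.2,0],
    [0,0,0,0,0,0.6,0],
    [0,0,0,0,0,0,0],
    [0,0,0,0,0,0,0],
    [0,0,0,0,0,0,0],
  ],
)

```text
t: 12.82
tool_pos: [0.5213, 0.1407, 0.1188]
tool_rot: [0.036, 3.139, 0.001]
contact_force: [0.2, -0.2, -0.4]
opening: -0.0003
```

Run:
```python
from h import *
o=ctrl.get_obs(); im,d=snap('wrist','w7'); print(o['tool_pos'],o['tool_rot'],o['t'],o['contact_force'])
cv2.imwrite('pics/w7c.png',cv2.resize(im[100:340,130:460],None,fx=2,fy=2)[...,::-1])
```

```text
[0.52134858 0.14074176 0.11884065] [3.56702566e-02 3.13908817e+00 5.61727921e-04] 12.8167 [ 0.20263    -0.23083444 -0.37234301]
```

View pics/w7c.png

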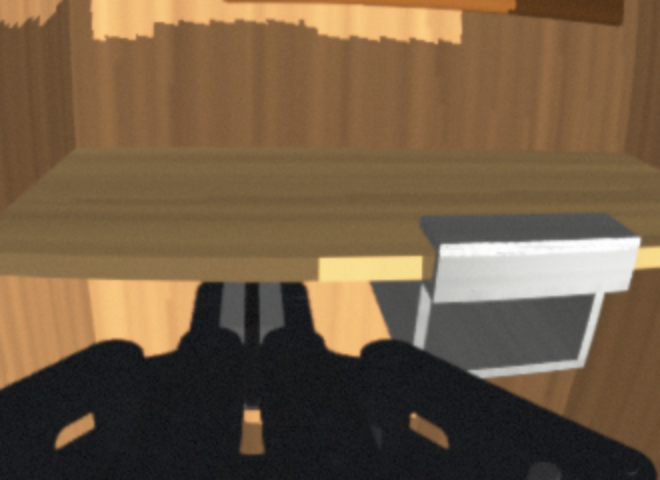

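The crop shows the shut fingers left of the cup and close to the partition. The knuckle links spread toward the cup, so I'll check their height before pushing.

Run:
```python
from h import *
o=ctrl.get_obs(); z=np.load('pics/w7.npz');im,d=z['im'],z['d'];P=wcloud(d,o);D=P-o['tool_pos']
m=(d>0)&(im.max(-1)<70)&(d<.25)&(abs(D[...,1])<.09)&(D[...,2]>-.03)
for y in np.arange(-.01,.075,.005):
    s=m&(abs(D[...,1]-y)<.0025)
    if s.any(): print(y.round(3),s.sum(),'z',np.percentile(D[s][:,2],[1,50,99]).round(3),'x',np.percentile(D[s][:,0],[1,50]).round(3))
```

```text
-0.01 2416 z [-0.011  0.06   0.081] x [-0.022 -0.019]
-0.005 2510 z [-0.     0.058  0.08 ] x [-0.022 -0.014]
0.0 1785 z [-0.003  0.057  0.075] x [-0.014 -0.012]
0.005 2207 z [0.018 0.058 0.076] x [-0.02  -0.013]
0.01 2453 z [-0.011  0.06   0.081] x [-0.022 -0.018]
0.015 2021 z [-0.001  0.064  0.081] x [-0.022 -0.019]
0.02 879 z [0.021 0.061 0.082] x [-0.022 -0.013]
0.025 1534 z [0.025 0.038 0.077] x [-0.015 -0.012]
0.03 1377 z [0.024 0.041 0.078] x [-0.014 -0.012]
0.035 1703 z [0.029 0.048 0.078] x [-0.013 -0.008]
0.04 2012 z [0.035 0.056 0.075] x [-0.013 -0.006]
0.045 1296 z [0.042 0.063 0.076] x [-0.014 -0.011]
0.05 1299 z [0.048 0.066 0.076] x [-0.013 -0.011]
0.055 815 z [0.051 0.067 0.072] x [-0.015 -0.012]
0.06 224 z [0.058 0.067 0.071] x [-0.014 -0.012]
```

The links clear the lip and wall (lowest at z ≈ 0.143). Pushing gently along the partition.

Emit:
jog_arm(
  deltas=[
    [0,0,0,0,0.8,0,0],
    [0,0,0,0,0.8,0,0],
    [0,0,0,0,0.3,0,0],
    [0,0,0,0,0.3,0,0],
    [0,0,0,0,0.3,0,0],
    [0,0,0,0,0.3,0,0],
    [0,0,0,0,0.3,0,0],
    [0,0,0,0,0.3,0,0],
  ],
)

```text
t: 13.53
tool_pos: [0.5213, 0.1746, 0.1173]
tool_rot: [0.036, 3.141, -0.001]
contact_force: [0.2, -1.6, -1.1]
opening: 0.0003
```

Emit:
jog_arm(
  deltas=[
    [0,0,0,0,0.25,0,0],
    [0,0,0,0,0.25,0,0],
    [0,0,0,0,0.25,0,0],
    [0,0,0,0,0.25,0,0],
    [0,0,0,0,0.25,0,0],
    [0,0,0,0,0.25,0,0],
    [0,0,0,0,0.25,0,0],
    [0,0,0,0,0.25,0,0],
  ],
)

```text
t: 14.2
tool_pos: [0.5217, 0.1948, 0.1173]
tool_rot: [-0.036, -3.141, 0.0]
contact_force: [-0.1, -0.6, -0.5]
opening: 0.0001
```

Run:
```python
from h import *
o=ctrl.get_obs(); im,d=snap('wrist','w8'); print(o['tool_pos'],o['t'],o['contact_force'])
P=wcloud(d,o);hung(P,d,im)
```

```text
[0.52165529 0.1947742  0.11730454] 14.2 [-0.10937675 -0.58765266 -0.50487392]
hung 4367 [[0.4984, 0.1863, 0.1171], [0.5064, 0.2307, 0.1205], [0.5138, 0.2634, 0.1249]] ((506.17254638671875, 224.76531982421875), (84.93177032470703, 16.826778411865234), 89.04209899902344)
hung 1373 [[0.4978, 0.1843, 0.1062], [0.4992, 0.2404, 0.1101], [0.5432, 0.2642, 0.1147]] ((509.4083251953125, 231.22384643554688), (87.81221008300781, 44.17951583862305), 67.7828140258789)
```

Emit:
jog_arm(
  deltas=[
    [0,0,0,0,0.25,0,0],
    [0,0,0,0,0.25,0,0],
    [0,0,0,0,0.25,0,0],
    [0,0,0,0,0.25,0,0],
    [0,0,0,0,0.25,0,0],
    [0,0,0,0,0.25,0,0],
    [0,0,0,0,0.25,0,0],
    [0,0,0,0,0.25,0,0],
    [0,0,0,0,0.25,0,0],
    [0,0,0,0,0.25,0,0],
    [0,0,0,0,0.25,0,0],
    [0,0,0,0,0.25,0,0],
  ],
)

```text
t: 15.25
tool_pos: [0.5224, 0.2248, 0.1173]
tool_rot: [0.036, 3.141, 0.0]
contact_force: [0.5, -2.4, 1.1]
opening: -0.0
```

Emit:
jog_arm(
  deltas=[
    [0,0,0,0,0.2,0,0],
    [0,0,0,0,0.2,0,0],
    [0,0,0,0,0.2,0,0],
    [0,0,0,0,0.1,0,0],
    [0,0,0,0,0.1,0,0],
    [0,0,0,0,0.1,0,0],
    [0,0,0,0,0.1,0,0],
    [0,0,0,0,0,0,0],
  ],
)

```text
t: 15.92
tool_pos: [0.5226, 0.2347, 0.1173]
tool_rot: [0.036, 3.141, 0.0]
contact_force: [0.6, -0.4, -0.2]
opening: -0.0002
```

Emit:
jog_arm(
  deltas=[
    [0,0,0,0,0.1,0,0],
    [0,0,0,0,0.1,0,0],
    [0,0,0,0,0.1,0,0],
    [0,0,0,0,0,0,0],
  ],
)

```text
t: 16.25
tool_pos: [0.5226, 0.2377, 0.1173]
tool_rot: [0.036, 3.141, 0.0]
contact_force: [0.4, -1.6, 0.3]
opening: -0.0002
```

Emit:
jog_arm(
  deltas=[
    [0,0,0,0,0.07,0,0],
    [0,0,0,0,0.07,0,0],
    [0,0,0,0,0,0,0],
  ],
)

```text
t: 16.5
tool_pos: [0.5227, 0.239, 0.1173]
tool_rot: [0.036, 3.141, 0.0]
contact_force: [0.9, -0.9, -0.4]
opening: 0.0002
```

Run:
```python
from h import *
o=ctrl.get_obs(); im,d=snap('wrist','w9'); print(o['tool_pos'],o['t'],o['contact_force'])
P=wcloud(d,o);hung(P,d,im)
x,y,z=np.moveaxis(P,-1,0)
m=(d>0)&(z>.126)&(z<.134)&(y>.3)&(x>.46)&(x<.56)
print(m.sum(),'left rim y at x~.51',np.percentile(y[m]+.0235*(x[m]-.51),[2,50,98]))
```

```text
[0.5226987  0.23903193 0.11733873] 16.5 [ 0.89234282 -0.85497387 -0.43326539]
hung 4353 [[0.4995, 0.2306, 0.117], [0.5075, 0.2748, 0.1205], [0.5148, 0.3077, 0.1247]] ((507.26617431640625, 268.6055603027344), (84.17724609375, 16.563194274902344), 89.2369155883789)
hung 1377 [[0.4989, 0.2292, 0.1062], [0.5003, 0.2846, 0.1101], [0.5438, 0.3086, 0.1148]] ((510.3818359375, 275.46319580078125), (87.90495300292969, 44.25904846191406), 67.88689422607422)
4128 left rim y at x~.51 [0.30963599 0.31493048 0.32190384]
```

Close to the wall (0.3086 against about 0.3095). Creeping on until the force rises.

Emit:
jog_arm(
  deltas=[
    [0,0,0,0,0.05,0,0],
    [0,0,0,0,0.05,0,0],
    [0,0,0,0,0,0,0],
  ],
)

```text
t: 16.8
tool_pos: [0.5227, 0.24, 0.1173]
tool_rot: [0.036, 3.141, -0.0]
contact_force: [0.9, -0.9, 0.4]
opening: 0.0001
```

Emit:
jog_arm(
  deltas=[
    [0,0,0,0,0.05,0,0],
    [0,0,0,0,0,0,0],
  ],
)

```text
t: 16.97
tool_pos: [0.5227, 0.24, 0.1173]
tool_rot: [-0.036, -3.141, 0.002]
contact_force: [-0.0, -3.3, 1.0]
opening: 0.0001
```

Emit:
jog_arm(
  deltas=[
    [0,0,0,0,0.04,0,0],
    [0,0,0,0,0,0,0],
  ],
)

```text
t: 17.13
tool_pos: [0.5227, 0.2401, 0.1173]
tool_rot: [-0.036, -3.141, 0.003]
contact_force: [-0.8, -5.5, 1.7]
opening: -0.0001
```

Emit:
jog_arm(
  deltas=[
    [0,0,0,0,0.04,0,0],
    [0,0,0,0,0,0,0],
  ],
)

```text
t: 17.3
tool_pos: [0.5227, 0.2401, 0.1173]
tool_rot: [-0.036, -3.141, 0.004]
contact_force: [-0.1, -6.6, 2.6]
opening: 0.0002
```

The fingers have stopped at y = 0.2401 while the force rises to 6.6 N, so the cup is against the wall. I'll back off, rise and check.

Emit:
jog_arm(
  deltas=[
    [0,0,0,0,-0.2,0,0],
    [0,0,0,0,-0.8,0,0],
    [0,0,0,0,-2,0,0],
    [0,0,0,0,-2,0,0],
    [0,0,0,0,-1,-2,0],
    [0,0,0,0,0,-3,0],
    [0,0,0,0,0,-3,0],
    [0,0,0,0,0,-3,0],
    [0,0,0,0,0,-1,0],
    [0,0,0,0,0,0,0],
    [0,0,0,0,0,0,0],
  ],
)

```text
t: 18.22
tool_pos: [0.5212, 0.1813, 0.237]
tool_rot: [0.036, 3.141, 0.001]
contact_force: [-0.2, 0.4, -0.1]
opening: 0.0001
```

Run:
```python
from h import *
o=ctrl.get_obs(); im,d=snap('wrist','w10'); print(o['tool_pos'],o['t'],o['contact_force'])
P=wcloud(d,o);hung(P,d,im)
x,y,z=np.moveaxis(P,-1,0)
m=(d>0)&(z>.126)&(z<.134)&(y>.3)&(x>.46)&(x<.56)
print(m.sum(),'left rim y at x~.51',np.percentile(y[m]+.0235*(x[m]-.51),[2,50,98]))
a=cv2.resize(im[100:290,200:480],(560,380)); s,_=snap('scene','s9')
b=cv2.resize(s[125:310,110:420],(560,334),interpolation=2); b=b[:220]
cv2.imwrite('pics/fin.png',np.vstack([a,b])[...,::-1])
```

```text
[0.52124232 0.18127546 0.23696621] 18.2167 [-0.15894035  0.42014542 -0.14861158]
hung 1069 [[0.4995, 0.2547, 0.1169], [0.507, 0.2802, 0.1205], [0.5149, 0.309, 0.1219]] ((507.38836669921875, 282.35595703125), (57.368370056152344, 15.654073715209961), 88.73311614990234)
hung 615 [[0.4991, 0.2534, 0.1061], [0.5332, 0.2777, 0.1098], [0.5455, 0.3094, 0.1139]] ((522.576171875, 281.9347839355469), (57.022274017333984, 46.61686325073242), 88.78082275390625)
1465 left rim y at x~.51 [0.3096531  0.31511052 0.32196728]
```

View pics/fin.png

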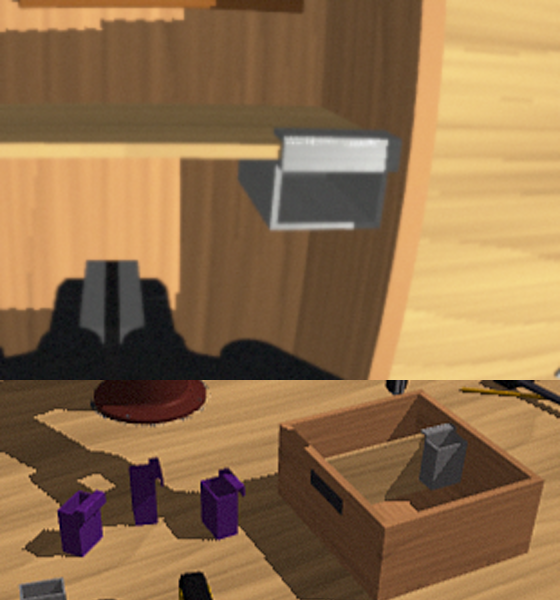

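The cup hangs square in the left corner, +y side at 0.3094 m against the wall at 0.3097 m and lip top at 0.1205 m. The purple cups, plain cup and tape stand as before. Handing in.

```bash
python3 -c "
from station import ctrl
print(ctrl.finish_job())"
```

```text
the job is handed in; nothing more can be done
None
```

The steel lipped cup is hung over the partition, with its lip toward the robot and the cup in the far compartment. I slid it along the partition into the left corner with the shut fingers, and the job is handed in at about 18 s of the 59 s allowed.

- **Seating:** the lip top measured 0.1205 m, against 0.121 m expected when fully seated. The cup looks square and upright in the last view.
- **Snug to the wall:** the cup's side is at y ≈ 0.3094 m and the wall at about 0.3097 m. The last push stopped dead as the force rose to 6.6 N.
- **Other things:** in the last picture the purple cups stand as they did at the start. The tape measure and plain cup were partly cut off in that view, and the tumbler was out of it. The arm did not go near those three.
- **Disagreement:** the two fixed cameras disagreed by up to about 15 mm in x, so I worked from the wrist camera and touch instead. No final check failed.

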